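# Swing the sample tray one hole towards the gift box

## Robot

A 7-joint arm with a two-finger parallel gripper is mounted at the origin on the work surface. World frame = base frame: x ahead of the robot, y to its left, z up, the work surface at z = 0. Lengths are in mm, angles in rad, forces in N, time in s.
With the tool pointing down it reaches from about 400 to 875 mm from the base axis. Payload 4.4 kg.
Tool frame: the origin (TCP) lies midway between the tips of the shut fingers; the grasp point (between the pads) lies 19 mm behind it; z points along the fingers, y is the line along which they close (so a half turn about z gives the same grasp; the last joint's range is limited). The gripper opens to 85 mm and grips with 20 to 120 N. Pads are 22 mm wide; open, the fingers measure 114 mm over their backs; the gripper's body (76 mm by 85 mm) begins 54 mm behind the grasp point. The pads swing forward as they close: fully open they stand 13 mm farther back than shut.
Start: joints at [1.116, 0.628, 0.038, 1.517, -0.027, 0.996, -0.02], TCP at [246.429, -601.49, 231.313] pointing down, gripper open.
Joint ranges: [-3.06, 3.06], [-0.37, 2.12], [-1.25, 1.32], [0.18, 2.47], [-1.1, 4.24], [0.23, 1.98], [-2.94, 2.94]. Speed limits (rad/s): [2.57, 2.57, 3.14, 3.14, 3.14, 3.14, 3.14].

## Interface

Orientations are given as [roll, pitch, yaw] about the fixed x, y, z axes, in that order (R = Rz(yaw) Ry(pitch) Rx(roll)).
In Python, from cell import telemetry, eyes, ctrl, finder gives the robot as it stands.
- The arm moves only by the tool move_arm, never from a script. Its argument "steps" is a list of rows, each a list of 7 numbers: the turn, a rotation vector about the world's x, y, z in degrees, then the shift along the world's x, y, z in m, then the finger opening in m, from 0 to 0.0854. A call has 1 to 5 rows; each row shifts and turns the commanded pose from where the row before left it; what a row does not reach is not made up. A row lasts 1/10 s, in which the tool goes at most 50 mm and 8.59 degrees, less where a joint would pass 70% of its speed; a pose out of reach is approached as far as the arm can. A call with a gripper value outside its range is refused whole. The fingers move at their own pace and stop on an object; the grip force is fixed at half the most. Time passes only in rows, so rows that do not move let the fingers close. It gives the time, the measured TCP pose, the force, the opening and the grip force at its end, in the units of the state.
- telemetry.read_state(): the state, without advancing time (a new reading comes with each control period).
- eyes.get_image(name): name is "side" or "top"; returns (picture, depth): 400x640x3 uint8, blue, green, red; 400x640 float32, mm along the optical axis (not along the pixel's ray), 0 where there is no reading.
- eyes.calibration(name): a dict with "fx", "fy", "cx", "cy" (pixels), "position" and "attitude" of the camera in the world. Camera axes: x right, y down, z forward; pixel columns grow to the right and rows downward; lengths in mm; the calibration is good to about 2 mm. A picture is of the moment at which its call begins. calibration takes no time and is no camera call.
- ctrl.finish_job(): hands the job in; it is judged then, once.
Trained networks look in the newest picture that a camera, given by its name, has taken for a name from the list of things; names that differ only in an ending like _2 or _b are one class to them, and where a whole thing is asked for, a point or a joint stands for the part that bears it (a point fixed in the world has none). Each returns a list of dicts, best first, with "confidence" (0 to 1); they miss things now and then, are a little off and sometimes report something else, mostly with a low value. They report only what shows in the picture. A call takes as long as a camera call. They do not tell look-alikes from the thing itself.
- finder.boxes_of(camera, name): "location" ([x, y, z] in mm, in the coordinates of the camera as it stood for that picture, good to about 4 mm: the middle of the surface that is visible of it).
- finder.cut_out(camera, name): "mask" (400x640 bool, what is visible of it).
- finder.pinpoint(camera, name): "location" ([x, y, z] in mm, in the coordinates of the camera as it stood for that picture, good to about 4 mm: a listed point, or the origin of a listed thing).
The state is a dict: "clock": time; "qpos": joint angles; "qd": joint speeds; "tau": joint torques, N m; "eef_pos": TCP position; "tool_rot": TCP orientation; "force": force on the tool from outside, world axes, zero at the start; "torque": the same for the moment, N m; "width": finger opening in mm; "gripper_force": force on a finger pad.
Only numpy, scipy, OpenCV 4.12 (cv2) and the standard library are available. Lean on these libraries where they do the work, as an engineer would, in place of code of your own. Each camera call takes 0.05 s, during which the arm holds its last target. There are 200 camera calls.

## Task

On the market stall, the swing arm with the tray of sample jars is locked in the middle hole of its index plate by a spring pin. Hook a fingertip under the pull ring without pinching it, lift the pin, swing the arm one hole towards the side where the gift box stands, and let the pin drop fully home in that hole. Leave the two jars standing on the tray, and leave the other things on the table alone.

Things in the scene. Friction and masses are not known exactly. Their poses are not given: they have to be found in the camera images.
- swing_stand: Fixed: wooden board 230 x 236 mm with an aluminium index plate, its top 30 mm above the table. Origin on the arm's vertical pivot axis at table height; x runs from the pivot to the middle hole (robot's left, +-0.2 rad), z up, so +y is the side nearer the robot. Pivot post 74 mm high. Five holes 14 mm wide, 130 mm from the pivot, at -0.698, -0.349, 0, 0.349, 0.698 rad.
- swing_arm (a joint): Arm angle (rad): 0 at the middle hole, growing towards the stand's +y (anticlockwise from above); +-0.349 at the neighbouring holes, stops at +-0.8. A flat dark steel bar 36 mm wide, top 48 mm above the table, with a wooden tray (110 x 60 mm, rim 64 mm above the table) 205 to 315 mm from the pivot. Turns with about 1 N at the ring, damped, stays where left; about 0.01 rad of play in a hole.
- index_pin (a joint): Height of the spring pin above home (m): 0 fully down in a hole, stop at 0.025. A vertical pin 11 mm thick, round-tipped, on the arm 130 mm from the pivot. Clear of its hole at 0.011. Let down between holes it rides on the plate at about 0.011 and drops in by itself over a hole. The spring takes 5.5 N to start and 8 N at 0.016, straight up.
- pull_ring: The steel pull ring on top of the pin, fixed to it and rising with it. Origin on the pin's axis, at table height while the pin is home; x points along the arm away from the pivot, z up.
- ring_centre (a point): Centre of the ring's opening, 112 mm above the table when home, 19 mm further from the pivot than the pin. Round bar 7 mm thick, 60 mm across inside. Its top leans 35 degrees away from the pivot, so it faces the pivot and a little up: shut fingers tilted about 45 degrees, pointing down and away from the pivot, pass through. Behind it: 60 mm to a jar, and down to the arm's top at 48 mm.
- ring_top (a point): The middle of the ring's upper bar, under which the fingertip is hooked: 140 mm above the table when the pin is home, 38 mm further from the pivot than the pin's axis.
- tray_mid (a point): Centre of the tray's inner floor, 53 mm above the table, 260 mm from the pivot along the arm.
- gift_box: A closed cardboard gift box with a paper band and bow, 130 x 70 mm and 80 mm high (about 105 mm with the bow), heavy and fixed, on the near or the far side of the swing stand. Origin: centre of its underside.
- crate: An open plywood crate 130 x 70 mm with three jars in it, 96 mm high with them, fixed, on the side of the stand opposite the gift box. Origin: centre of its underside.
- jar_a_mid (a point): Centre of a sample jar, 44 mm across and 62 mm high, standing loose at the end of the tray nearer the pivot.
- jar_b_mid (a point): Centre of a sample jar, 44 mm across and 62 mm high, standing loose at the end of the tray farther from the pivot.
- bottle_a_mid (a point): Centre (half-way up) of a sauce bottle 52 mm across, 150 mm high, beside the pivot on the robot's side; loose, to be left alone.
- bottle_b_mid (a point): Centre (half-way up) of a sauce bottle 52 mm across, 150 mm high, beside the pivot on the far side; loose, to be left alone.
- jar_d_mid (a point): Centre (half-way up) of a larger jar 60 mm across, 75 mm high, beyond the tray; loose, to be left alone.
- cup_mid (a point): Centre (half-way up) of a white cup 64 mm across, 75 mm high, beyond the tray; loose, to be left alone.
- tin_mid (a point): Centre (half-way up) of a tin 72 mm across, 90 mm high, behind the pivot; loose, to be left alone.
Mind the look-alikes: they are no part of the job. Leave any black look-alike of the gift_box alone. Leave any yellow look-alike of the part that bears jar_b_mid alone.

How it is judged:
By the outcome, as a careful person would: the job done as asked, in the order asked, and still so for the second after the job is handed in, with the robot touching nothing.
It also fails if it takes over 45 s, if anything falls off the work surface, if the arm or the gripper's body presses on something with over 40 N, if the wrist force passes 120 N, or if a joint passes its speed limit or range.

## Working session

There is one attempt and no reset: what is moved stays moved. The work goes in short steps, Python scripts to look and compute and a tool call to move; the robot and the scene stay as the last step left them, time stands still between calls to the robot, and variables do not carry over. Pictures are saved under pics/ and viewed, at most 10 in all, crops included, and the job is handed in when it is done.

Besides the shell and the picture viewer there is one more tool, called in YAML: its name, and indented under it one key for each argument. move_arm: Moves the arm, as the interface text tells. Its arguments: {"type":"object","properties":{"steps":{"type":"array"}},"required":["steps"]}

```bash
ls; mkdir -p pics; cat > h.py <<'E'
import numpy as np, cv2
from cell import telemetry, eyes, ctrl, finder
from scipy.spatial.transform import Rotation as R
def cam(n):
    c=eyes.calibration(n); a=np.array(c["attitude"],float)
    M=a if a.shape==(3,3) else R.from_euler('xyz',a).as_matrix()
    return c,M,np.array(c["position"],float)
def w(n,p):
    c,M,t=cam(n); return M@np.array(p)+t
def pts(n,names):
    for k in names:
        for d in finder.pinpoint(n,k)[:3]:
            print(n,k,round(d["confidence"],2),w(n,d["location"]).round(0))
def proj(n,P):
    c,M,t=cam(n); q=M.T@(np.array(P)-t); return c["fx"]*q[0]/q[2]+c["cx"],c["fy"]*q[1]/q[2]+c["cy"]
E
python3 - <<'E'
from h import *
print(telemetry.read_state())
for n in("side","top"):
    p,d=eyes.get_image(n); cv2.imwrite(f"pics/{n}0.png",p); print(eyes.calibration(n))
    pts(n,["swing_stand","pull_ring","ring_centre","ring_top","tray_mid","gift_box","crate","jar_a_mid","bottle_a_mid","jar_d_mid","cup_mid","tin_mid"])
E
```

```text
pics
{'clock': 0.0, 'qpos': array([ 1.11619634,  0.62934767,  0.03844337,  1.51840582, -0.02700343,
        0.99630365, -0.02003212]), 'qd': array([ 0.00055837,  0.00091832, -0.00159102, -0.00070291, -0.0004667 ,
        0.00105896, -0.00073064]), 'tau': array([-1.06757245e-03, -5.63406086e+01,  1.22678373e+00, -1.93443471e+01,
        1.12503703e-02,  1.04643137e-02, -1.44940930e-05]), 'eef_pos': array([ 246.18097414, -600.87628968,  230.3760358 ]), 'tool_rot': array([-3.13964638e+00,  2.46919449e-05,  3.88764026e-01]), 'force': array([-0.3386567 , -0.90131169,  0.2477178 ]), 'torque': array([0.01328976, 0.02235228, 0.00807665]), 'gripper_force': 0.0, 'width': 85.2720906378801}
{'fx': 383.4969887809626, 'fy': 383.4969887809626, 'cx': 323.8260518210705, 'cy': 197.72946816703143, 'position': array([552.05136306, 491.05182613, 676.26411183]), 'attitude': array([-2.43713147e+00, -9.97846888e-04, -3.06065224e+00])}
side swing_stand 0.97 [572. -69.   1.]
side swing_stand 0.39 [567. 195.  53.]
side ring_centre 0.66 [572.  83. 115.]
side ring_top 0.46 [576.  98. 142.]
side tray_mid 0.55 [56
[... 417 characters left out ...]
on': array([ 521.74142265,   40.15796547, 1102.19154852]), 'attitude': array([-3.05792605, -0.03240353, -1.58043137])}
top swing_stand 0.69 [567. -71.  -2.]
top pull_ring 0.71 [569.  64.  -2.]
top ring_centre 0.53 [568.  83. 109.]
top ring_top 0.74 [568. 100. 138.]
top tray_mid 0.98 [568. 196.  56.]
top gift_box 0.91 [746.  55.  -2.]
top gift_box 0.58 [ 794. -224.    0.]
top gift_box 0.18 [566. -71.  -2.]
top crate 0.96 [399.  67.  -2.]
top jar_a_mid 0.59 [569. 164.  80.]
top bottle_a_mid 0.6 [ 404. -122.   74.]
top bottle_a_mid 0.55 [501. 319.  34.]
top jar_d_mid 0.87 [504. 320.  36.]
top cup_mid 0.97 [635. 322.  31.]
top tin_mid 0.83 [ 575. -206.   41.]
top tin_mid 0.72 [ 401. -121.   78.]
```

View pics/side0.png

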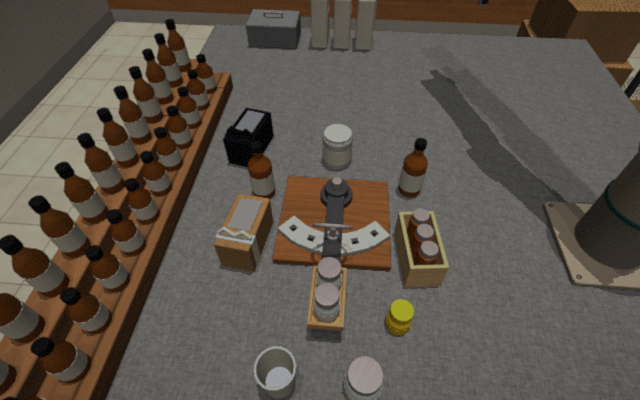

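View pics/top0.png

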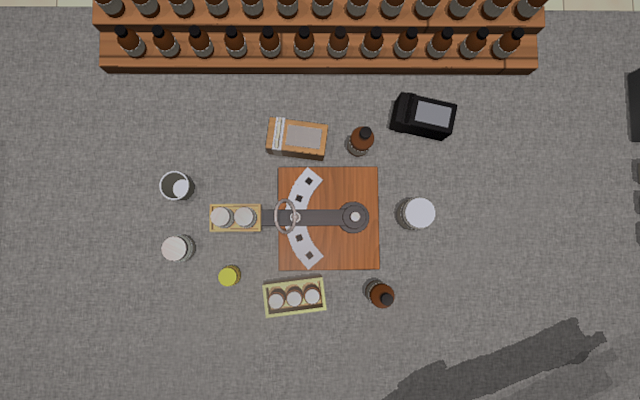

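The side view shows the brown gift box at about (245,232), on the far side (+x). The black look-alike is at (250,137), the crate on the near side at (420,248), and the ring at about (332,235). The top view agrees, with the arm along +y and the ring at (287,217). The arm therefore has to swing clockwise to -0.349.

move_arm:
  steps:
    - [0,0,4.5,0.018,0.038,0.02,0]
    - [0,0,4.5,0.018,0.038,0.02,0]
    - [0,0,4.5,0.02,0.04,0.02,0]
    - [0,0,4.5,0.02,0.04,0.02,0]
    - [0,0,4.5,0.022,0.042,0.02,0]

```text
clock: 1.8
eef_pos: [344.2, -403.2, 331.8]
tool_rot: [3.141, 0.0, 0.784]
force: [0.5, -0.6, -0.9]
width: 12.3
gripper_force: 0.0
```

move_arm:
  steps:
    - [0,0,4.5,0.022,0.042,0,0]
    - [0,0,4.5,0.022,0.042,0,0]
    - [0,0,4.5,0.022,0.042,0,0]
    - [0,0,4.5,0.022,0.042,0,0]
    - [0,0,4.5,0.022,0.042,0,0]

```text
clock: 2.3
eef_pos: [454.4, -193.0, 331.2]
tool_rot: [3.141, 0.0, 1.177]
force: [1.0, -0.2, -0.0]
width: -0.0
gripper_force: 0.0
```

move_arm:
  steps:
    - [0,0,4.5,0.023,0.042,0,0]
    - [0,0,4.5,0.023,0.042,0,0]
    - [0,0,4.5,0.023,0.042,0,0]
    - [0,0,4.5,0.023,0.042,0,0]
    - [0,0,4.5,0.023,0.042,0,0]

```text
clock: 2.8
eef_pos: [569.5, 16.9, 331.0]
tool_rot: [3.141, 0.0, 1.57]
force: [0.0, -0.5, 0.3]
width: 0.3
gripper_force: 0.0
```

```bash
python3 -c "
from h import *
s=telemetry.read_state();print(s['clock'],s['qpos'].round(2),s['eef_pos'].round(0),s['tool_rot'].round(2))"
```

```text
2.8 [ 0.19  0.44 -0.41  1.6   0.19  1.14 -0.26] [570.  17. 331.] [3.14 0.   1.57]
```

move_arm:
  steps:
    - [7.5,0,0,0,-0.003,0,0]
    - [7.5,0,0,0,-0.003,0,0]
    - [7.5,0,0,0,-0.003,0,0]
    - [7.5,0,0,0,-0.003,0,0]
    - [7.5,0,0,0,-0.003,0,0]

```text
clock: 3.3
eef_pos: [569.4, -0.5, 331.6]
tool_rot: [3.141, -0.659, 1.566]
force: [0.2, -0.2, -1.5]
width: 0.4
gripper_force: 0.0
```

move_arm:
  steps:
    - [7.5,0,0,0,0,-0.02,0]
    - [0,0,0,0,0,-0.03,0]
    - [0,0,0,0,0,-0.03,0]
    - [0,0,0,0,0,-0.03,0]
    - [0,0,0,0,0,0,0]

```text
clock: 3.8
eef_pos: [566.7, -0.4, 217.1]
tool_rot: [-3.128, -0.787, 1.558]
force: [0.2, 0.5, 0.5]
width: -0.1
gripper_force: 0.0
```

```bash
python3 - <<'E'
from h import *
s=telemetry.read_state();print(s['clock'],s['qpos'].round(2),s['eef_pos'].round(1),s['tool_rot'].round(3))
p,d=eyes.get_image("side"); cv2.imwrite("pics/side1.png",cv2.resize(p[90:340,190:460],None,fx=2.2,fy=2.2))
for n in("side","top"):
  if n=="top": eyes.get_image(n)
  for i in range(2): pts(n,["ring_centre","ring_top","swing_stand","tray_mid"])
E
```

```text
3.8 [ 0.75  0.81 -0.64  1.7  -0.38  0.99  0.46] [ 5.667e+02 -4.000e-01  2.171e+02] [-3.128 -0.787  1.558]
side ring_centre 0.72 [573.  81. 115.]
side ring_top 0.64 [572. 100. 141.]
side swing_stand 0.8 [573. -71.   1.]
side swing_stand 0.44 [568. 195.  53.]
side ring_centre 0.72 [573.  81. 115.]
side ring_top 0.64 [572. 100. 141.]
side swing_stand 0.8 [573. -71.   1.]
side swing_stand 0.44 [568. 195.  53.]
top ring_centre 0.62 [567.  80. 112.]
top ring_centre 0.42 [567. 220.  86.]
top ring_top 0.69 [566. 104. 140.]
top ring_top 0.47 [504. 319.  41.]
top swing_stand 0.77 [565. -72.  -3.]
top tray_mid 0.88 [567. 195.  53.]
top ring_centre 0.62 [567.  80. 112.]
top ring_centre 0.42 [567. 220.  86.]
top ring_top 0.69 [566. 104. 140.]
top ring_top 0.47 [504. 319.  41.]
top swing_stand 0.77 [565. -72.  -3.]
top tray_mid 0.88 [567. 195.  53.]
```

View pics/side1.png

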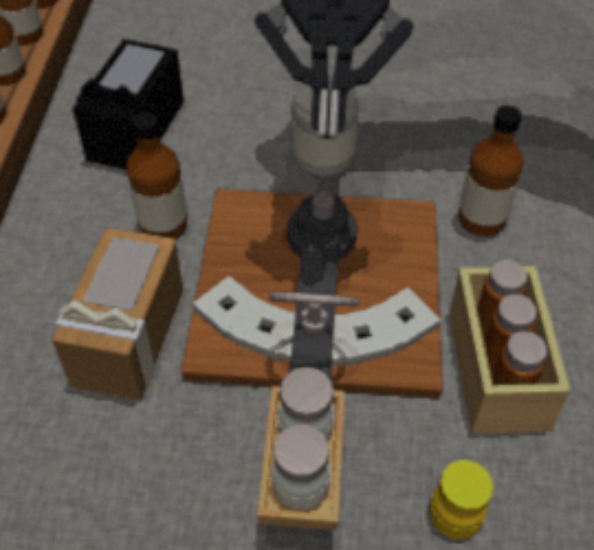

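The shut fingers are in line with the arm. The ring shows edge-on as the bar at (313,298), and the circle at (305,345) is its shadow. Next I align and insert along the 45° axis.

move_arm:
  steps:
    - [0,0,0,0.001,0.005,-0.017,0]
    - [0,0,0,0.001,0.005,-0.017,0]
    - [0,0,0,0.001,0.012,-0.012,0]
    - [0,0,0,0,0.012,-0.012,0]
    - [0,0,0,0,0,0,0]

```text
clock: 5.2
eef_pos: [570.3, 36.3, 161.9]
tool_rot: [-3.134, -0.788, 1.565]
force: [-0.9, 0.1, 0.6]
width: 0.3
gripper_force: 0.0
```

```bash
python3 - <<'E'
from h import *
s=telemetry.read_state();print(s['clock'],s['qpos'].round(2),s['eef_pos'].round(1),s['tool_rot'].round(3),s['force'])
E
```

```text
5.2 [ 0.69  0.88 -0.65  1.75 -0.38  0.84  0.49] [570.3  36.3 161.9] [-3.134 -0.788  1.565] [-0.86658848  0.07847007  0.5608597 ]
```

move_arm:
  steps:
    - [0,0,0,0,0.013,-0.017,0]
    - [0,0,0,0,0.013,-0.016,0]
    - [0,0,0,0,0.015,-0.015,0]
    - [0,0,0,0,0.016,-0.016,0]
    - [0,0,0,0,0,0,0]

```text
clock: 5.7
eef_pos: [570.4, 93.1, 98.2]
tool_rot: [-3.134, -0.787, 1.566]
force: [-1.2, 0.4, 0.3]
width: 0.0
gripper_force: 0.0
```

```bash
python3 - <<'E'
from h import *
s=telemetry.read_state();print(s['clock'],s['qpos'].round(2),s['eef_pos'].round(1),s['tool_rot'].round(3),s['force'])
p,d=eyes.get_image("side"); a=cv2.resize(p[120:320,230:430],(400,400))
p,d=eyes.get_image("top"); b=cv2.resize(p[140:290,200:350],(400,400)); cv2.imwrite("pics/ins.png",np.hstack([a,b]))
pts("top",["ring_centre","ring_top"])
E
```

```text
5.7 [ 0.61  0.98 -0.66  1.81 -0.4   0.66  0.51] [570.4  93.1  98.2] [-3.134 -0.787  1.566] [-1.16977629  0.42696869  0.34326727]
top ring_centre 0.74 [568.  82. 107.]
top ring_centre 0.54 [570. 103. 139.]
top ring_top 0.78 [568. 101. 135.]
```

View pics/ins.png

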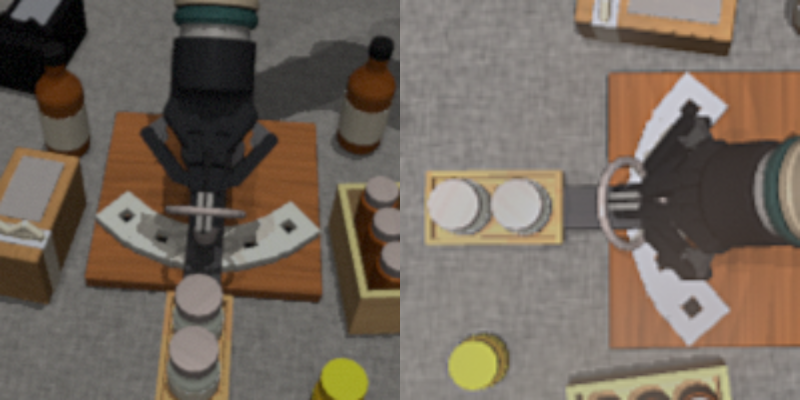

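The fingers are through the ring and centred: the ring is at (205,210) with the tips at (207,250) in the side crop. The force is near zero. Lifting now until contact.

move_arm:
  steps:
    - [0,0,0,0,0,0.005,0]
    - [0,0,0,0,0,0.005,0]
    - [0,0,0,0,0,0.002,0]
    - [0,0,0,0,0,0,0]

```text
clock: 6.3
eef_pos: [572.2, 91.1, 111.5]
tool_rot: [-3.139, -0.785, 1.566]
force: [0.0, -0.4, -0.5]
width: 0.0
gripper_force: 0.0
```

move_arm:
  steps:
    - [0,0,0,0,0,0.003,0]
    - [0,0,0,0,0,0,0]

```text
clock: 6.5
eef_pos: [571.9, 91.4, 114.1]
tool_rot: [-3.138, -0.785, 1.566]
force: [-0.4, 0.1, 0.1]
width: 0.2
gripper_force: 0.0
```

move_arm:
  steps:
    - [0,0,0,0,0,0.003,0]
    - [0,0,0,0,0,0,0]

```text
clock: 6.7
eef_pos: [571.9, 91.4, 117.0]
tool_rot: [-3.138, -0.786, 1.566]
force: [0.2, -0.2, -0.0]
width: 0.2
gripper_force: 0.0
```

move_arm:
  steps:
    - [0,0,0,0,0,0.003,0]
    - [0,0,0,0,0,0,0]

```text
clock: 6.9
eef_pos: [571.9, 91.4, 120.1]
tool_rot: [-3.138, -0.786, 1.566]
force: [0.3, -0.1, 0.4]
width: -0.2
gripper_force: 0.0
```

move_arm:
  steps:
    - [0,0,0,0,0,0.003,0]
    - [0,0,0,0,0,0,0]

```text
clock: 7.1
eef_pos: [571.9, 91.4, 123.1]
tool_rot: [-3.138, -0.785, 1.566]
force: [-0.5, -0.6, -0.2]
width: 0.1
gripper_force: 0.0
```

No contact yet and the tip has drawn back, so I push further in along the finger axis before going on up.

move_arm:
  steps:
    - [0,0,0,-0.001,0.006,-0.006,0]
    - [0,0,0,-0.001,0.006,-0.006,0]
    - [0,0,0,0,0,0,0]

```text
clock: 7.4
eef_pos: [568.4, 104.9, 110.0]
tool_rot: [-3.135, -0.787, 1.565]
force: [-0.7, -0.2, 0.3]
width: 0.0
gripper_force: 0.0
```

move_arm:
  steps:
    - [0,0,0,0,0,0.003,0]
    - [0,0,0,0,0,0,0]

```text
clock: 7.6
eef_pos: [570.1, 103.4, 114.1]
tool_rot: [-3.138, -0.785, 1.566]
force: [-0.8, 0.1, -0.5]
width: -0.5
gripper_force: 0.0
```

move_arm:
  steps:
    - [0,0,0,0,0,0.003,0]
    - [0,0,0,0,0,0,0]

```text
clock: 7.8
eef_pos: [570.0, 102.3, 116.4]
tool_rot: [-3.138, -0.784, 1.565]
force: [-0.0, -1.3, -2.4]
width: 0.0
gripper_force: 1.2
```

move_arm:
  steps:
    - [0,0,0,0,0,0.002,0]
    - [0,0,0,0,0,0,0]

```text
clock: 8.0
eef_pos: [569.9, 102.2, 118.1]
tool_rot: [-3.138, -0.784, 1.564]
force: [0.6, -1.8, -5.9]
width: -0.4
gripper_force: 2.7
```

Contact made (-5.9 N in z). Lifting the pin about 16 mm.

move_arm:
  steps:
    - [0,0,0,0,0,0.004,0]
    - [0,0,0,0,0,0.004,0]
    - [0,0,0,0,0,0.004,0]
    - [0,0,0,0,0,0.004,0]
    - [0,0,0,0,0,0.001,0]

```text
clock: 8.5
eef_pos: [569.9, 102.5, 135.7]
tool_rot: [-3.138, -0.784, 1.565]
force: [-0.3, -4.3, -7.4]
width: -0.3
gripper_force: 4.6
```

```bash
python3 - <<'E'
from h import *
s=telemetry.read_state();print(s['clock'],s['qpos'].round(2),s['eef_pos'].round(1),s['tool_rot'].round(3),s['force'])
p,d=eyes.get_image("side"); a=cv2.resize(p[120:320,230:430],(400,400))
p,d=eyes.get_image("top"); b=cv2.resize(p[140:290,200:350],(400,400)); cv2.imwrite("pics/lift.png",np.hstack([a,b]))
pts("side",["ring_centre","ring_top"])
pts("top",["ring_centre","ring_top"])
E
```

```text
8.5 [ 0.61  0.91 -0.67  1.82 -0.42  0.69  0.47] [569.9 102.5 135.7] [-3.138 -0.784  1.565] [-0.26330502 -4.31415108 -7.40570342]
side ring_centre 0.44 [568.  81. 133.]
side ring_top 0.48 [572.  99. 157.]
side ring_top 0.38 [ 406. -120.   75.]
top ring_centre 0.65 [567.  85. 127.]
top ring_top 0.48 [566.  99. 157.]
top ring_top 0.24 [735. -85.  74.]
```

View pics/lift.png

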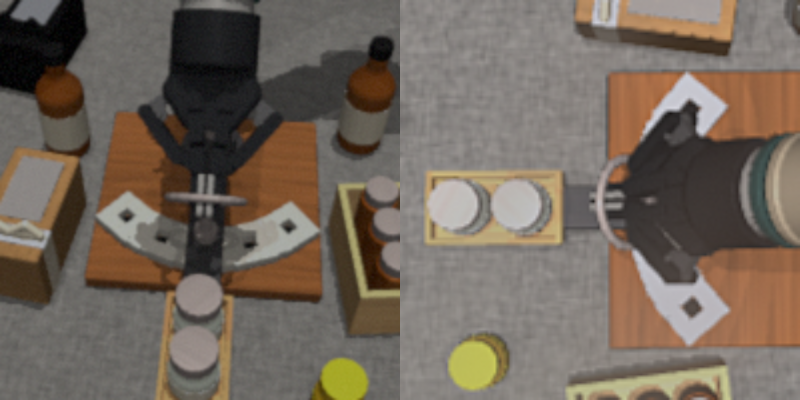

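The ring is up about 17 mm (ring_top at 157) and hooked on the shut fingers: in the side crop the ring is at (205,198) and the pads at (205,190). Swinging slowly about the pivot now.

move_arm:
  steps:
    - [0,0,-1,0.003,0,0,0]
    - [0,0,-1,0.003,0,0,0]
    - [0,0,-1,0.003,0,0,0]
    - [0,0,-1,0.003,-0.0003,0,0]
    - [0,0,-1,0.003,-0.0003,0,0]

```text
clock: 9.3
eef_pos: [584.4, 101.9, 135.0]
tool_rot: [-3.136, -0.784, 1.476]
force: [-1.4, -5.0, -8.4]
width: 0.0
gripper_force: 4.9
```

move_arm:
  steps:
    - [0,0,-1,0.003,-0.0003,0,0]
    - [0,0,-1,0.003,-0.0003,0,0]
    - [0,0,-1,0.003,-0.0004,0,0]
    - [0,0,-1,0.003,-0.0005,0,0]
    - [0,0,-1,0.003,-0.0005,0,0]

```text
clock: 9.8
eef_pos: [599.1, 100.1, 134.9]
tool_rot: [-3.135, -0.785, 1.388]
force: [-1.6, -5.2, -8.3]
width: -0.0
gripper_force: 4.9
```

```bash
python3 - <<'E'
from h import *
s=telemetry.read_state();print(s['clock'],s['eef_pos'].round(1),s['tool_rot'].round(3),s['force'])
for n in("side","top"):
  eyes.get_image(n); pts(n,["ring_centre","ring_top","tray_mid","jar_a_mid"])
E
```

```text
9.8 [599.1 100.1 134.9] [-3.135 -0.785  1.388] [-1.61016655 -5.18660951 -8.26166537]
side ring_centre 0.74 [600.  94. 159.]
side ring_centre 0.73 [597.  78. 134.]
side ring_top 0.67 [602.  94. 160.]
side tray_mid 0.57 [613. 192.  51.]
side jar_a_mid 0.75 [607. 158.  83.]
top ring_centre 0.48 [593.  82. 126.]
top ring_top 0.65 [601. 101. 155.]
top tray_mid 0.59 [616. 190.  54.]
top jar_a_mid 0.72 [610. 162.  81.]
top jar_a_mid 0.46 [611. 192.  51.]
top jar_a_mid 0.36 [617. 213.  83.]
```

move_arm:
  steps:
    - [0,0,-1,0.003,-0.0006,0,0]
    - [0,0,-1,0.003,-0.0006,0,0]
    - [0,0,-1,0.003,-0.0007,0,0]
    - [0,0,-1,0.003,-0.0008,0,0]
    - [0,0,-1,0.003,-0.0008,0,0]

```text
clock: 10.8
eef_pos: [613.8, 96.8, 134.9]
tool_rot: [-3.134, -0.785, 1.3]
force: [-2.3, -4.2, -7.3]
width: -0.1
gripper_force: 4.8
```

move_arm:
  steps:
    - [0,0,-1,0.003,-0.0009,0,0]
    - [0,0,-1,0.003,-0.001,0,0]
    - [0,0,-1,0.003,-0.001,0,0]
    - [0,0,-1,0.003,-0.001,0,0]
    - [0,0,-1,0.003,-0.001,0,0]

```text
clock: 11.3
eef_pos: [628.7, 92.1, 134.9]
tool_rot: [-3.134, -0.785, 1.213]
force: [-3.4, -4.7, -8.6]
width: 0.0
gripper_force: 4.8
```

```bash
python3 - <<'E'
from h import *
s=telemetry.read_state();print(s['clock'],s['eef_pos'].round(1),s['tool_rot'].round(3),s['force'])
for n in("side","top"):
  p,d=eyes.get_image(n); pts(n,["ring_centre","ring_top","tray_mid","jar_a_mid"])
  m=max(finder.cut_out(n,"tray_mid"),key=lambda d:d["confidence"])["mask"]; q=np.argwhere(m).mean(0); print(q, proj(n,[568+260*np.sin(.349),-71+260*np.cos(.349),57]))
E
```

```text
11.3 [628.7  92.1 134.9] [-3.134 -0.785  1.213] [-3.35895309 -4.66546128 -8.55302078]
side ring_centre 0.44 [621.  69. 132.]
side ring_top 0.63 [633.  89. 156.]
side tray_mid 0.78 [658. 180.  52.]
side tray_mid 0.58 [745.  56.   3.]
side jar_a_mid 0.75 [648. 148.  85.]
[249.23173368 301.60916559] (np.float64(279.178708691417), np.float64(283.8486793417964))
top ring_centre 0.57 [619.  72. 128.]
top ring_top 0.52 [628.  90. 156.]
top tray_mid 0.64 [657. 180.  53.]
top jar_a_mid 0.84 [650. 154.  80.]
top jar_a_mid 0.31 [658. 180.  53.]
[182.47865854 256.57113821] (np.float64(244.1184825902544), np.float64(176.6863737787016))
```

The arm is at about 19.6–20°. Letting the pin down.

move_arm:
  steps:
    - [0,0,0,0,0,-0.003,0]
    - [0,0,0,0,0,-0.003,0]
    - [0,0,0,0,0,-0.003,0]
    - [0,0,0,0,0,0,0]

```text
clock: 12.3
eef_pos: [629.3, 92.0, 126.1]
tool_rot: [-3.135, -0.785, 1.214]
force: [-3.0, -5.3, -6.1]
width: -0.0
gripper_force: 4.6
```

move_arm:
  steps:
    - [0,0,0,0,0,-0.003,0]
    - [0,0,0,0,0,-0.002,0]
    - [0,0,0,0,0,0,0]

```text
clock: 12.6
eef_pos: [629.4, 92.0, 121.3]
tool_rot: [-3.136, -0.785, 1.214]
force: [-2.5, -6.2, -5.5]
width: -0.1
gripper_force: 4.5
```

```bash
python3 - <<'E'
from h import *
s=telemetry.read_state();print(s['clock'],s['eef_pos'].round(1),s['tool_rot'].round(3),s['force'])
for n in("side","top"):
  p,d=eyes.get_image(n); pts(n,["ring_centre","ring_top","tray_mid"])
E
```

```text
12.6 [629.4  92.  121.3] [-3.136 -0.785  1.214] [-2.49458658 -6.22267637 -5.48391003]
side ring_centre 0.48 [624.  69. 117.]
side ring_top 0.65 [631.  86. 147.]
side tray_mid 0.96 [660. 178.  53.]
top ring_centre 0.51 [618.  73. 114.]
top ring_top 0.68 [628.  91. 142.]
top ring_top 0.61 [667. 198.  84.]
top tray_mid 0.82 [657. 178.  56.]
```

The ring still hangs on the finger at about 4 mm, which is below the 11 mm ride height, so the pin is entering the hole. Lowering the rest of the way.

move_arm:
  steps:
    - [0,0,0,0,0,-0.002,0]
    - [0,0,0,0,0,-0.002,0]
    - [0,0,0,0,0,-0.002,0]
    - [0,0,0,0,0,-0.003,0]
    - [0,0,0,0,0,0,0]

```text
clock: 13.5
eef_pos: [630.3, 93.9, 114.2]
tool_rot: [-3.138, -0.788, 1.217]
force: [-0.3, -2.3, -1.7]
width: -0.1
gripper_force: 1.2
```

```bash
python3 - <<'E'
from h import *
s=telemetry.read_state();print(s['clock'],s['eef_pos'].round(1),s['tool_rot'].round(3),s['force'])
for n in("side","top"):
  p,d=eyes.get_image(n); pts(n,["ring_centre","ring_top","tray_mid","jar_a_mid"])
E
```

```text
13.5 [630.3  93.9 114.2] [-3.138 -0.788  1.217] [-0.30488842 -2.32708854 -1.7438239 ]
side ring_centre 0.71 [623.  69. 117.]
side ring_centre 0.58 [648. 150.  87.]
side ring_top 0.61 [630.  87. 138.]
side tray_mid 0.78 [657. 178.  52.]
side jar_a_mid 0.6 [652. 147.  88.]
side jar_a_mid 0.37 [623.  70. 114.]
top ring_centre 0.71 [618.  75. 108.]
top ring_top 0.68 [628.  90. 136.]
top tray_mid 0.64 [656. 181.  53.]
top jar_a_mid 0.82 [647. 152.  82.]
top jar_a_mid 0.26 [626.  88. 140.]
```

move_arm:
  steps:
    - [0,0,0,0,0,-0.005,0]
    - [0,0,0,0,0,-0.006,0]
    - [0,0,0,0,0,-0.006,0]
    - [0,0,0,0,0,-0.006,0]
    - [0,0,0,0,0,0,0]

```text
clock: 14.5
eef_pos: [629.2, 92.2, 88.4]
tool_rot: [-3.135, -0.785, 1.214]
force: [0.4, 0.3, -0.5]
width: -0.2
gripper_force: 0.0
```

```bash
python3 - <<'E'
from h import *
s=telemetry.read_state();print(s['clock'],s['eef_pos'].round(1),s['tool_rot'].round(3),s['force'])
p,d=eyes.get_image("side"); a=cv2.resize(p[120:320,190:390],(400,400))
pts("side",["ring_centre","ring_top"])
p,d=eyes.get_image("top"); b=cv2.resize(p[100:250,200:350],(400,400)); cv2.imwrite("pics/low.png",np.hstack([a,b]))
pts("top",["ring_centre","ring_top"])
E
```

```text
14.5 [629.2  92.2  88.4] [-3.135 -0.785  1.214] [ 0.3686188   0.29951709 -0.45351373]
side ring_centre 0.42 [624.  70. 114.]
side ring_top 0.51 [632.  87. 140.]
top ring_centre 0.71 [619.  73. 107.]
top ring_centre 0.57 [664. 196.  82.]
top ring_top 0.65 [625.  91. 140.]
```

View pics/low.png

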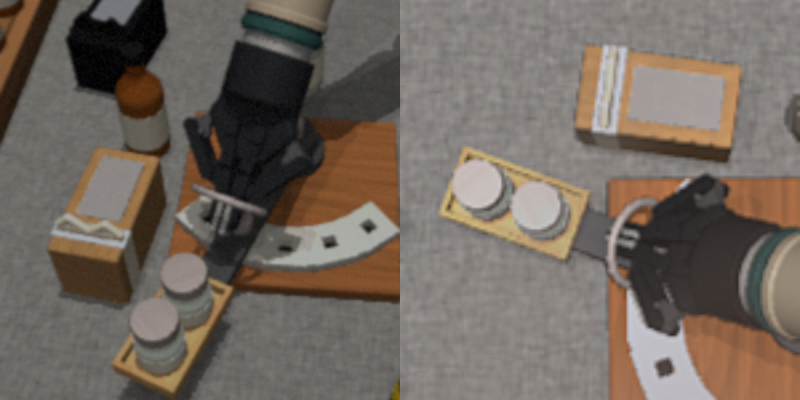

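The ring is back at its home height of 140 mm. Three free holes show at (285,243), (330,241) and (368,226), so the arm sits at the -1 hole, and both jars are standing. Withdrawing along the finger axis.

move_arm:
  steps:
    - [0,0,0,-0.0055,-0.015,0.016,0]
    - [0,0,0,-0.0055,-0.015,0.016,0]
    - [0,0,0,-0.0055,-0.015,0.016,0]
    - [0,0,0,-0.0055,-0.015,0.016,0]
    - [0,0,0,-0.0055,-0.015,0.016,0]

```text
clock: 15.3
eef_pos: [602.0, 16.8, 170.7]
tool_rot: [-3.138, -0.785, 1.217]
force: [-0.1, 0.1, -0.2]
width: 0.1
gripper_force: 0.0
```

move_arm:
  steps:
    - [0,0,0,-0.005,-0.015,0.025,0]
    - [0,0,0,-0.005,-0.015,0.03,0]
    - [0,0,0,-0.005,-0.015,0.03,0]
    - [0,0,0,-0.005,-0.015,0.03,0]
    - [0,0,0,0,0,0,0]

```text
clock: 15.8
eef_pos: [584.2, -45.4, 288.3]
tool_rot: [3.135, -0.783, 1.22]
force: [1.0, 0.0, 0.0]
width: -0.1
gripper_force: 0.0
```

```bash
python3 - <<'E'
from h import *
s=telemetry.read_state();print(s['clock'],s['eef_pos'].round(1),s['force'])
p,d=eyes.get_image("side"); a=cv2.resize(p[80:400,190:450],(390,480))
pts("side",["ring_centre","ring_top","tray_mid","bottle_a_mid"])
p,d=eyes.get_image("top"); b=cv2.resize(p[80:320,160:440],(400,480),interpolation=cv2.INTER_AREA); cv2.imwrite("pics/end.png",np.hstack([a,b]))
pts("top",["ring_centre","ring_top","tray_mid","bottle_a_mid"])
E
```

```text
15.8 [584.2 -45.4 288.3] [1.00320044 0.02254902 0.01760669]
side ring_centre 0.66 [624.  71. 116.]
side ring_top 0.71 [634.  88. 138.]
side bottle_a_mid 0.96 [ 404. -121.   73.]
top ring_centre 0.83 [622.  72. 108.]
top ring_top 0.68 [745.  55.  -2.]
top ring_top 0.62 [628.  90. 138.]
top tray_mid 0.93 [659. 182.  54.]
top bottle_a_mid 0.69 [ 406. -125.   76.]
```

View pics/end.png

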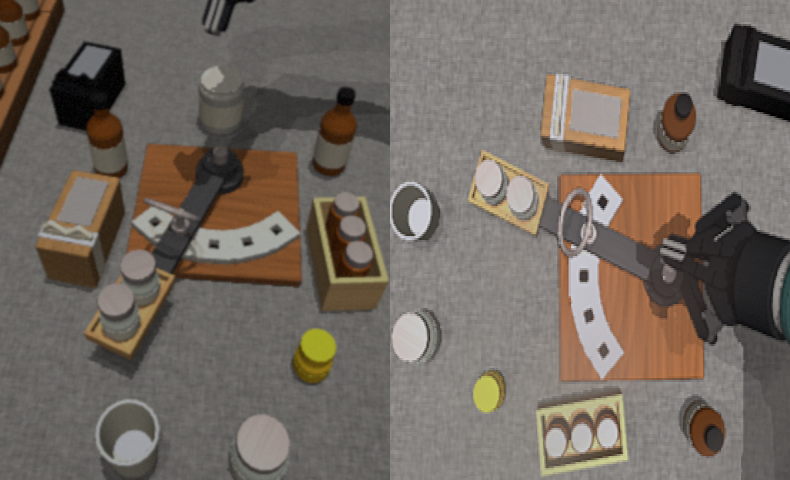

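Both views show the arm over the second hole on the gift-box side, with one free hole beyond it at (155,222) and three before it. Ring_top is at 138 mm, so the pin is home, and both jars are standing with nothing else moved. Handing in.

```bash
python3 -c "
from h import *
print(ctrl.finish_job())"
```

```text
the job is handed in; nothing more can be done
None
```

The swing arm is one hole over, on the gift-box side, with the pin home, both jars standing and nothing else visibly disturbed; the job was handed in at about 16 s, and the judge's verdict was not shown.

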